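Lid the drying pot and take off its cover

TASK

Close the footed drying pot with the two nested lids: pick up the pair together by the black stem head of the inner lid, lower it gently until the inner lid sits level on the pot's rim, and let go. Then take the outer cover by its collar and lift it off alone, straight up and level, to at least 100 mm above the inner lid, leaving the inner lid seated on the pot; finish while still holding the cover there over the pot. The two lids must not come apart before they sit on the pot, and the bottles and dish nearby stay where they are.

Things in the scene. Friction and masses are not known exactly. Their poses are not given: they have to be found in the camera images.
- pot_rim (a point): Centre of the mouth of the open steel drying pot, at rim height (110 mm above the worktop). Round cup, outside diameter 86 mm, mouth 78 mm, wall 4 mm, 60 mm deep inside, on a 32 mm column with a 104 mm round foot; fixed to the worktop. z up.
- inner_head (a point): Centre of the black round grip head on the inner lid's stem: diameter 16 mm, its top 12 mm above this point, lower end 16 mm below; a 12 mm stem under it. At the start it is 68 mm above the worktop; with the lid seated on the pot, 60 mm above the rim. Lifting it lifts the inner lid with the cover lying on it.
- inner_flange (a point): Underside centre of the inner lid's flange, the face that sits on the pot's rim; rigid with inner_head, 60 mm below it. Steel lid, about 220 g; flange diameter 96 mm, 4 mm thick, with vent holes; under it a plug 8 mm deep, tapering from 72 to 62 mm, that enters the pot's mouth and stands on the worktop at the start. z: stem axis, up.
- cover_collar (a point): Centre, on the axis, of the outer cover's hollow grip collar: outside 40 mm, bore 26 mm, top rim 12 mm above this point, rising 30 mm from the cover's flat top. Nested, this point is 26 mm above inner_flange and the stem stands 34 mm out of the collar (head centre 22 mm above its top rim). Lifting the collar lifts the cover alone. z up.
- cover_plate (a point): Centre of the underside of the outer cover's top plate, which lies loosely on the inner lid's flange; rigid with cover_collar, 22 mm below it. Aluminium, about 150 g; plate 4 mm thick, outside diameter 106 mm, skirt reaching 10 mm below this point round the flange with 2 mm play, no catch. z up.
- spirit_bottle_mid (a point): Bystander: white bottle with a blue cap, 52 mm diameter, 134 mm high; point half-way up.
- stain_bottle_mid (a point): Bystander: small violet bottle with a black cap, 40 mm diameter, 104 mm high; point half-way up.
- dish_mid (a point): Bystander: white lidded round dish, 60 mm diameter, 14 mm high; point half-way up.

How it is judged:
On the way:
1. both lids sit nested and level on the pot and the gripper has let go of them (horizontal distance between inner_flange and pot_rim below 0.006 m and z of inner_flange in the frame of pot_rim between -0.003 and 0.005 m and angle between inner_flange's own z axis and vertical below 0.06 rad and z of cover_collar in the frame of inner_flange between 0.022 and 0.03 m and contact force between each of the arm, the fingers and inner_lid below 0.05 N and contact force between each of the arm, the fingers and cover below 0.05 N), for 0.2 s.
At the end, for the whole second after the job is handed in: Inner lid on the pot: within 6 mm of its centre, flange -3 to +5 mm from the rim, tilt under 0.06 rad, untouched, at rest. Cover held still by the fingers, within 60 mm of the pot's axis, raised at least 93 mm from its nested place, tilt under 0.2 rad, touching neither inner lid nor pot (horizontal distance between inner_flange and pot_rim below 0.006 m and z of inner_flange in the frame of pot_rim between -0.003 and 0.005 m and angle between inner_flange's own z axis and vertical below 0.06 rad and z of cover_collar in the frame of inner_flange above 0.119 m and horizontal distance between cover_collar and pot_rim below 0.06 m and angle between cover_collar's own z axis and vertical below 0.2 rad and contact force between the fingers and cover above 1 N and contact force between each of cover, the arm, the fingers and inner_lid below 0.05 N and contact force between cover and pot below 0.05 N and linear speed of cover below 0.03 m/s and linear speed of inner_lid below 0.02 m/s); the arm keeps its last pose, push and grip.
It fails at once if the cover comes off the inner lid (more than 10 mm) while the inner lid is not seated on the pot (z of cover_collar in the frame of inner_flange above 0.036 m and not (horizontal distance between inner_flange and pot_rim below 0.006 m and z of inner_flange in the frame of pot_rim between -0.003 and 0.005 m and angle between inner_flange's own z axis and vertical below 0.06 rad)).
It fails at once if the lids are dropped: the inner lid is off the worktop, not seated on the pot and not held by the fingers (height (world z) of inner_flange above 0.025 m and contact force between the fingers and inner_lid below 0.01 N and not (horizontal distance between inner_flange and pot_rim below 0.006 m and z of inner_flange in the frame of pot_rim between -0.003 and 0.005 m and angle between inner_flange's own z axis and vertical below 0.06 rad)).
It fails at once if the inner lid comes down hard on the pot (faster than 0.3 m/s within 20 mm of its seat) (horizontal distance between inner_flange and pot_rim below 0.03 m and z of inner_flange in the frame of pot_rim below 0.02 m and linear speed of inner_lid above 0.3 m/s).
It fails at once if the cover is tipped over (more than 0.5 rad) (angle between cover_collar's own z axis and vertical above 0.5 rad).
It fails at once if a bottle or the dish is pushed more than 20 mm (distance of any of spirit_bottle_mid, stain_bottle_mid, dish_mid from where it was at the start of the episode above 0.02 m).
It also fails if it takes over 51 s, if anything falls off the work surface, if the arm or the gripper's body presses on something with over 40 N, if the wrist force passes 120 N, or if a joint passes its speed limit or range.

ROBOT

A 6-joint arm with a two-finger parallel gripper is mounted at the origin on a cart in front of the work surface, level with it; the furniture and walls round the work are solid. World frame = base frame: x ahead of the robot, y to its left, z up, the work surface at z = 0. Lengths are in m, angles in rad, forces in N, time in s.
With the tool pointing down it reaches from about 0.3 to 0.875 m from the base axis. Payload 6.4 kg.
Tool frame: the origin (TCP) lies midway between the tips of the shut fingers; the grasp point (between the pads) lies 19 mm behind it; x points along the fingers, y is the direction in which the jaws open and shut, and the axes are right-handed (so a half turn about x gives the same grasp; the last joint's range is limited). The gripper opens to 85 mm and grips with 20 to 120 N. Pads are 22 mm wide; open, the fingers measure 114 mm over their backs; the gripper's body (76 mm by 85 mm) begins 54 mm behind the grasp point. The pads swing forward as they close: fully open they stand 13 mm farther back than shut.
Start: joints at [-0.206, 0.181, 1.607, -0, 1.354, -0.206], TCP at [0.575, 0, 0.231] pointing down, gripper open.
Joint ranges: [-2.99, 2.99], [-0.89, 2.07], [0.3, 2.58], [-1.14, 4.28], [0, 2.63], [-3.12, 3.12]. Speed limits (rad/s): [2.57, 2.57, 3.01, 3.14, 3.14, 3.14].

INTERFACE

Orientations are given as a unit quaternion [w, x, y, z].
In Python, from bench import ctrl gives the robot as it stands.
- The arm moves only by the tool step_arm, never from a script. Its argument "motion" is a list of rows, each a list of 7 numbers: the shift along the tool's x, y, z in mm, then the turn, a rotation vector about the tool's x, y, z in degrees, then the closure in counts, from 0 (fully open) to 255 (shut). In form: [[tx, ty, tz, rx, ry, rz, hand], ...]. A call has 1 to 10 rows; each row is the pose to reach, as a shift and turn from the pose commanded when the call began, along the tool's axes at that moment; what a row does not reach only later rows make up. A row lasts 1/8 s, in which the tool goes at most 62.5 mm and 10.7 degrees, less where a joint would pass 70% of its speed; a pose out of reach is approached as far as the arm can. A call with a gripper value outside its range is refused whole. The fingers move at their own pace and stop on an object; the grip force is fixed at half the most. Time passes only in rows, so rows that repeat a pose let the fingers close. It gives the time, the measured TCP pose, the force and the opening at its end, in the units of the state.
- ctrl.get_obs(): the state, without advancing time (a new reading comes with each control period).
- ctrl.camera(name): name is "scene" or "side" or "wrist"; returns (picture, depth): 420x560x3 uint8, red, green, blue; 420x560 float32, m along the optical axis (not along the pixel's ray), 0 where there is no reading.
- ctrl.camera_info(name): a dict with "fx", "fy", "cx", "cy" (pixels), "T" (4x4, takes a point from camera to world coordinates); the wrist camera has in their place "hand_eye" (4x4, takes a point from camera to tool coordinates, whose origin is the TCP and whose axes are the tool frame's). Camera axes: x right, y down, z forward; pixel columns grow to the right and rows downward; lengths in m; the calibration is good to about 2 mm. A picture is of the moment at which its call begins: read the wrist's pose just before it. camera_info takes no time and is no camera call.
- ctrl.hand_in(): hands the job in, once; it reports no verdict.
The state is a dict: "time_s": time; "q": joint angles; "dq": joint speeds; "joint_efforts": joint torques, N m; "eef_pos": TCP position; "eef_rot": TCP orientation; "wrist_force": force on the tool from outside, world axes, zero at the start; "torque": the same for the moment, N m; "opening": opening from 0.0 (shut) to 1.0 (fully open).
Only numpy, scipy, OpenCV 4.12 (cv2) and the standard library are available. Lean on these libraries where they do the work, as an engineer would, in place of code of your own. Each camera call takes 0.05 s, during which the arm holds its last target. There are 200 camera calls.

## Working session

There is one attempt and no reset: what is moved stays moved. The work goes in short steps, Python scripts to look and compute and a tool call to move; the robot and the scene stay as the last step left them, time stands still between calls to the robot, and variables do not carry over. Pictures are saved under pics/ and viewed, about 8 in all and at most 12, crops included, and the job is handed in when it is done.

Besides the shell and the picture viewer there is one more tool, called by a JSON object that holds its "op" and its "data". step_arm: Moves the arm, as the interface text tells. Its arguments: {"type":"object","properties":{"motion":{"type":"array","items":{"type":"array","items":{"type":"number"}}}},"required":["motion"]}

```bash
mkdir -p pics; cat > h.py <<'E'
import numpy as np, cv2
from bench import ctrl
from scipy.spatial.transform import Rotation as R
def cam(name):
    o=ctrl.get_obs(); im,d=ctrl.camera(name); c=ctrl.camera_info(name)
    if 'T' in c: T=np.array(c['T'])
    else:
        w=np.eye(4); q=o['eef_rot']; w[:3,:3]=R.from_quat([q[1],q[2],q[3],q[0]]).as_matrix(); w[:3,3]=o['eef_pos']
        T=w@np.array(c['hand_eye'])
    return im,d,c,T
def cloud(d,c,T):
    v,u=np.indices(d.shape); P=np.stack([(u-c['cx'])/c['fx']*d,(v-c['cy'])/c['fy']*d,d],-1)
    return P@T[:3,:3].T+T[:3,3]
def ray(u,v,z,c,T):
    r=T[:3,:3]@np.array([(u-c['cx'])/c['fx'],(v-c['cy'])/c['fy'],1.]); o=T[:3,3]
    return o+r*(z-o[2])/r[2]
def save(n,im): cv2.imwrite('pics/%s.png'%n,im[...,::-1])
E
python3 - <<'E'
from h import *
ims=[]
for n in('scene','side'):
    im,d,c,T=cam(n); ims.append(im); np.savez('/tmp/'+n,im=im,d=d,T=T,k=[c['fx'],c['fy'],c['cx'],c['cy']]); print(n,T.round(3).tolist(),c['fx'])
save('a_scene',ims[0]);save('a_side',ims[1])
o=ctrl.get_obs();print(o['eef_pos'],o['eef_rot'],o['opening'],o['time_s'])
E
```

```text
scene [[0.848, -0.36, 0.388, -0.002], [-0.529, -0.59, 0.61, -0.625], [0.009, -0.723, -0.691, 0.903], [0.0, 0.0, 0.0, 1.0]] 481.4845930437522
side [[0.937, -0.153, 0.314, 0.146], [-0.349, -0.373, 0.859, -0.762], [-0.014, -0.915, -0.403, 0.503], [0.0, 0.0, 0.0, 1.0]] 409.6733423881222
[5.74520226e-01 1.17756848e-04 2.30479232e-01] [ 0.49952579  0.49970791  0.50045758 -0.50030811] 0.997302345806092 0.1
```

View pics/a_scene.png

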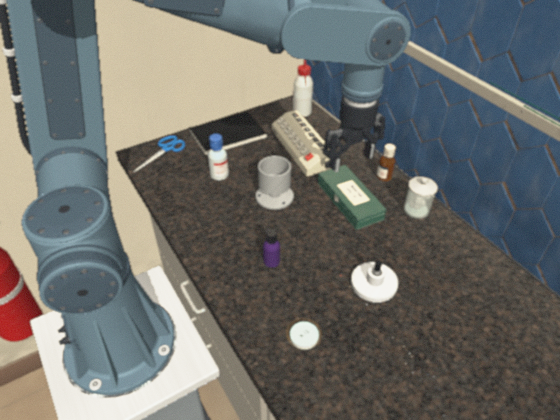

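View pics/a_side.png

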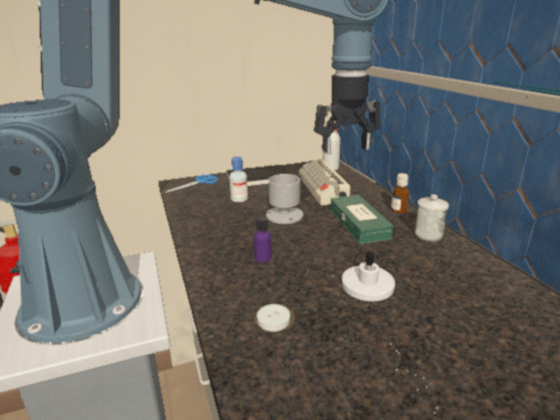

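The scene view shows the pot mouth at about (275,166), the lids at (375,280) with the head at (377,267), the violet bottle at (271,250), the dish at (304,335) and the spirit bottle at (218,160). The side view agrees. Next I turn these into positions.

```bash
python3 - <<'E'
from h import *
for n,boxes in dict(scene=dict(lid=(345,255,405,305),pot=(254,152,298,185),viol=(258,230,285,270),dish=(285,318,325,352),spir=(204,130,234,185)),
          side=dict(lid=(338,248,400,300),pot=(265,170,304,205),viol=(250,218,275,265),dish=(255,303,293,332),spir=(226,155,250,204))).items():
    f=np.load('/tmp/%s.npz'%n); im,d,T=f['im'],f['d'],f['T']; c=dict(zip(('fx','fy','cx','cy'),f['k']))
    P=cloud(d,c,T)
    for k,(a,b,e,g) in boxes.items():
        Q=P[b:g,a:e].reshape(-1,3);D=d[b:g,a:e].ravel()>0; C=im[b:g,a:e].reshape(-1,3).astype(int)
        def mid(m):
            q=Q[m&D]; 
            return m.sum(),((np.percentile(q,2,0)+np.percentile(q,98,0))/2).round(3), np.ptp(np.percentile(q,[2,98],0),axis=0).round(3)
        z=Q[:,2]
        if k=='lid':
            print(n,'plate',mid((z>.014)&(z<.032)&(C.min(1)>120))); print(n,'collar',mid((z>.038)&(z<.058))); print(n,'head',mid((z>.06)&(z<.09)))
            # black head by colour ray
            mk=(im.max(2)<60); mk[:b]=0;mk[g:]=0;mk[:,:a]=0;mk[:,e:]=0
        elif k=='pot': print(n,k,mid((z>.103)&(z<.118)))
        else: print(n,k,mid(z>.008))
E
```

```text
scene plate (np.int64(995), array([ 0.551, -0.156,  0.022]), array([0.097, 0.096, 0.015]))
scene collar (np.int64(160), array([ 0.551, -0.156,  0.047]), array([0.036, 0.037, 0.016]))
scene head (np.int64(66), array([ 0.551, -0.156,  0.071]), array([0.015, 0.013, 0.021]))
scene pot (np.int64(220), array([0.511, 0.224, 0.108]), array([0.083, 0.084, 0.01 ]))
scene viol (np.int64(515), array([0.381, 0.021, 0.058]), array([0.034, 0.028, 0.096]))
scene dish (np.int64(606), array([ 0.334, -0.188,  0.014]), array([0.055, 0.054, 0.008]))
scene spir (np.int64(1075), array([0.47 , 0.473, 0.073]), array([0.143, 0.223, 0.126]))
side plate (np.int64(1028), array([ 0.552, -0.159,  0.022]), array([0.097, 0.096, 0.015]))
side collar (np.int64(213), array([ 0.552, -0.159,  0.047]), array([0.036, 0.034, 0.018]))
side head (np.int64(91), array([ 0.552, -0.16 ,  0.072]), array([0.015, 0.011, 0.022]))
side pot (np.int64(227), array([0.511, 0.222, 0.108]), array([0.081, 0.084, 0.01 ]))
side viol (np.int64(634), array([0.382, 0.019, 0.058]), array([0.036, 0.027, 0.097]))
side dish (np.int64(668), array([ 0.334, -0.19 ,  0.013]), array([0.055, 0.056, 0.009]))
side spir (np.int64(930), array([0.467, 0.513, 0.074]), array([0.136, 0.305, 0.126]))
```

{"op": "step_arm", "data": {"motion": [[10,-6,40,0,0,0,0],[20,-12,85,0,0,0,0],[31,-18,130,0,0,0,0],[41,-22.5,158,0,0,0,0],[41,-22.5,158,0,0,0,0],[41,-22.5,158,0,0,0,0]]}}

```text
time_s: 0.85
eef_pos: [0.5525, -0.1574, 0.1902]
eef_rot: [0.5, 0.5, 0.5, -0.5]
wrist_force: [-0.5, 0.5, 0.9]
opening: 1.002
```

```bash
python3 - <<'E'
from h import *
im,d,c,T=cam('wrist'); save('b',im)
P=cloud(d,c,T); z=P[...,2]; r=np.hypot(P[...,0]-.552,P[...,1]+.158)
for n,lo,hi,rr in(('plate',.016,.026,.065),('collar',.04,.05,.03),('head',.07,.085,.02)):
    m=(d>0)&(z>lo)&(z<hi)&(r<rr); q=P[m]
    if len(q): print(n,m.sum(),((np.percentile(q,1,0)+np.percentile(q,99,0))/2).round(4),np.ptp(q,axis=0).round(3))
o=ctrl.get_obs();print(o['eef_pos'],o['eef_rot'],o['time_s'])
f=np.load('/tmp/scene.npz'); c=dict(zip(('fx','fy','cx','cy'),f['k'])); print('spirit cap',ray(216,138,.134,c,f['T']))
E
```

```text
plate 2682 [ 0.5546 -0.1566  0.0197] [0.104 0.105 0.01 ]
collar 657 [ 0.5542 -0.1567  0.0441] [0.039 0.039 0.008]
head 254 [ 0.5543 -0.1566  0.0758] [0.015 0.015 0.012]
[ 0.55275985 -0.15710989  0.19053046] [ 0.50018678  0.49995058  0.50017342 -0.49968905] 0.9
spirit cap [0.42409399 0.38302801 0.134     ]
```

View pics/b.png

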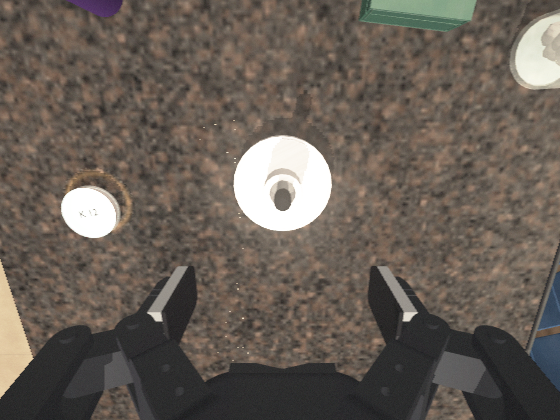

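The wrist view shows the lid at (283,183), centred between the fingers, with the head at (283,198). All three views agree within 3 mm, so I go down and grip the head.

{"op": "step_arm", "data": {"motion": [[40,1,0,0,0,0,0],[80,1,0,0,0,0,0],[115,1,0,0,0,0,0],[138,1,0,0,0,0,0],[138,1,0,0,0,0,60],[138,1,0,0,0,0,120],[138,1,0,0,0,0,160],[138,1,0,0,0,0,190],[138,1,0,0,0,0,230],[138,1,0,0,0,0,255]]}}

```text
time_s: 2.15
eef_pos: [0.5537, -0.1582, 0.0531]
eef_rot: [0.5, 0.5, 0.5, -0.5]
wrist_force: [-3.5, 0.3, 6.1]
opening: 0.163
```

{"op": "step_arm", "data": {"motion": [[0,0,0,0,0,0,255],[0,0,0,0,0,0,255],[0,0,0,0,0,0,255],[0,0,0,0,0,0,255]]}}

```text
time_s: 2.65
eef_pos: [0.5536, -0.1583, 0.0531]
eef_rot: [0.5, 0.5, 0.5, -0.5]
wrist_force: [-2.7, 0.4, 5.9]
opening: 0.164
```

{"op": "step_arm", "data": {"motion": [[-5,0,0,0,0,0,255],[-15,0,0,0,0,0,255],[-35,0,0,0,0,0,255],[-60,0,0,0,0,0,255],[-85,0,0,0,0,0,255],[-110,0,0,0,0,0,255],[-130,0,0,0,0,0,255],[-145,0,0,0,0,0,255],[-150,0,0,0,0,0,255],[-150,0,0,0,0,0,255]]}}

```text
time_s: 3.9
eef_pos: [0.5534, -0.1579, 0.2021]
eef_rot: [0.5, 0.5, 0.5, -0.5]
wrist_force: [0.0, 0.7, -3.4]
opening: 0.165
```

```bash
python3 - <<'E'
from h import *
print({k:np.round(v,3) for k,v in ctrl.get_obs().items() if k in('eef_pos','wrist_force','torque','opening')})
i1=cam('wrist')[0]
im,d,c,T=cam('side'); i2=im
P=cloud(d,c,T);r=np.hypot(P[...,0]-.5535,P[...,1]+.158);m=(d>0)&(r<.06)&(P[...,2]>.14)&(P[...,2]<.20)
z=P[...,2]
for lo,hi in((.155,.175),(.178,.192)):
    q=P[m&(z>lo)&(z<hi)];print(len(q),(np.percentile(q,1,0)+np.percentile(q,99,0)).round(4)/2,np.ptp(q,axis=0).round(3))
save('c',np.hstack([i1[:, :,:][:420,80:480],i2[80:500,240:560][:420]]) if 0 else np.hstack([i1[:,80:480],i2[:,200:560]]))
E
```

```text
{'eef_pos': array([ 0.553, -0.158,  0.202]), 'wrist_force': array([ 3.000e-03,  7.460e-01, -3.426e+00]), 'torque': array([-0.041,  0.017,  0.007]), 'opening': np.float64(0.165)}
1120 [ 0.5508  -0.15875  0.16465] [0.107 0.107 0.02 ]
160 [ 0.5498  -0.15945  0.1851 ] [0.034 0.036 0.014]
```

View pics/c.png

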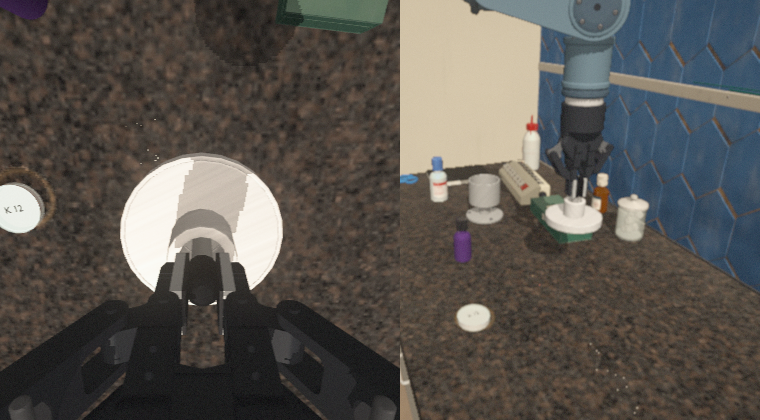

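Both lids came up together: cover at about (200,230) in the wrist crop, level in the side crop, weight 3.4 N. Now I carry them over the pot.

{"op": "step_arm", "data": {"motion": [[-2,-1,-10,0,0,0,255],[-4,-4,-35,0,0,0,255],[-6,-7,-70,0,0,0,255],[-8,-11,-105,0,0,0,255],[-8,-15,-140,0,0,0,255],[-8,-19,-175,0,0,0,255],[-8,-22,-210,0,0,0,255],[-8,-25,-240,0,0,0,255],[-8,-27,-260,0,0,0,255],[-8,-28,-270,0,0,0,255]]}}

```text
time_s: 5.25
eef_pos: [0.5248, 0.1135, 0.21]
eef_rot: [0.5, 0.499, 0.501, -0.5]
wrist_force: [-0.3, -1.0, -3.6]
opening: 0.165
```

{"op": "step_arm", "data": {"motion": [[0,-1,-10,0,0,0,255],[0,-3,-30,0,0,0,255],[0,-5,-55,0,0,0,255],[0,-8,-80,0,0,0,255],[0,-10,-98,0,0,0,255],[0,-12,-108,0,0,0,255],[0,-12,-112,0,0,0,255],[0,-12,-112,0,0,0,255],[0,-12,-112,0,0,0,255]]}}

```text
time_s: 6.38
eef_pos: [0.5137, 0.2235, 0.2103]
eef_rot: [-0.5, -0.5, -0.5, 0.5]
wrist_force: [0.4, -0.5, -3.5]
opening: 0.16
```

```bash
cat > rel.py <<'E'
from h import *
p=ctrl.get_obs(); e=p['eef_pos'];print({k:np.round(v,4) for k,v in p.items() if k in('eef_pos','wrist_force','opening','time_s')})
def circ(q):
    A=np.c_[2*q[:,:2],np.ones(len(q))]; s=np.linalg.lstsq(A,(q[:,:2]**2).sum(1),rcond=None)[0]; return s[:2].round(4),np.sqrt(s[2]+s[:2]@s[:2]).round(4)
ims=[]
off=e[2]-0.0531  # lift height
for n in('scene','side'):
    im,d,c,T=cam(n); ims.append(im); P=cloud(d,c,T); z=P[...,2]; r=np.hypot(P[...,0]-e[0],P[...,1]-e[1])
    ok=(d>0)&(im.min(2)>100)
    top=P[ok&(r<.056)&(r>.026)&(abs(z-(.016+off))<.007)]  # plate top
    if len(top)>50:
        A=np.c_[top[:,:2]-top[:,:2].mean(0),np.ones(len(top))]; s=np.linalg.lstsq(A,top[:,2],rcond=None)[0]
        print(n,'plate z',s[2].round(4),'tilt',s[:2].round(3),len(top))
    rows=P[(d>0)&(r<.06)&(z>.006+off-.009)&(z<.012+off)]; print(n,'skirt',circ(rows),len(rows))
    col=P[(d>0)&(r<.026)&(z>.024+off)&(z<.044+off)]; print(n,'collar',circ(col),len(col))
    pot=P[(d>0)&(r<.06)&(z<.106)&(z>.07)]; pot=pot[(np.hypot(*(pot[:,:2]-e[:2]).T)>.036)]; print(n,'cup',circ(pot),len(pot))
E
python3 rel.py; python3 -c "
from h import *
a=cam('scene')[0][60:300,160:440];b=cam('side')[0][60:300,160:440];save('d',cv2.resize(np.hstack([a,b]),None,fx=1.4,fy=1.4))"
```

```text
{'time_s': np.float64(6.375), 'eef_pos': array([0.5137, 0.2235, 0.2103]), 'wrist_force': array([ 0.3742, -0.5274, -3.5483]), 'opening': np.float64(0.1595)}
scene plate z 0.1731 tilt [0.003 0.018] 589
scene skirt (array([0.513 , 0.2258]), np.float64(0.0518)) 113
scene collar (array([0.5112, 0.2225]), np.float64(0.0157)) 117
scene cup (array([0.5112, 0.2229]), np.float64(0.0409)) 538
side plate z 0.1738 tilt [0.007 0.044] 356
side skirt (array([0.5131, 0.2245]), np.float64(0.0518)) 113
side collar (array([0.5124, 0.2226]), np.float64(0.0176)) 115
side cup (array([0.5118, 0.2214]), np.float64(0.0411)) 532
```

View pics/d.png

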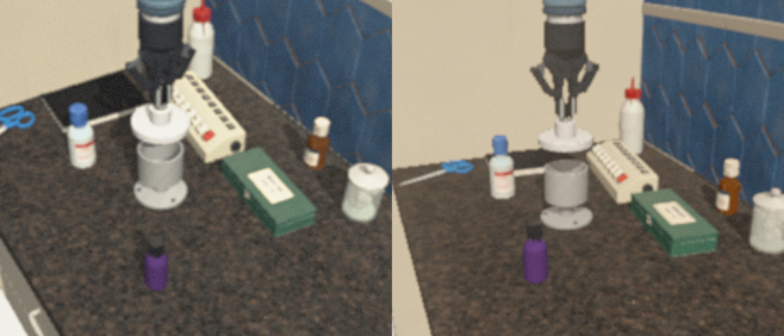

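The lids hang level over the pot cup in both views. The offset is about 1 mm in x and 1.5 mm in y, against a plug clearance of 3 mm. I correct it and lower.

{"op": "step_arm", "data": {"motion": [[5,-1,1.5,0,0,0,255],[15,-1,1.5,0,0,0,255],[25,-1,1.5,0,0,0,255],[34,-1,1.5,0,0,0,255],[40,-1,1.5,0,0,0,255],[44,-1,1.5,0,0,0,255],[47,-1,1.5,0,0,0,255],[50,-1,1.5,0,0,0,255],[52,-1,1.5,0,0,0,255],[52,-1,1.5,0,0,0,255]]}}

```text
time_s: 7.82
eef_pos: [0.5125, 0.2225, 0.1582]
eef_rot: [-0.5, -0.5, -0.5, 0.5]
wrist_force: [0.0, 0.3, -3.1]
opening: 0.161
```

{"op": "step_arm", "data": {"motion": [[1,0,0,0,0,0,255],[2,0,0,0,0,0,255],[2.5,0,0,0,0,0,255],[2.5,0,0,0,0,0,255]]}}

```text
time_s: 8.32
eef_pos: [0.5125, 0.2225, 0.1558]
eef_rot: [-0.5, -0.5, -0.5, 0.5]
wrist_force: [0.3, 0.1, -3.1]
opening: 0.163
```

```bash
python3 rel.py
```

```text
{'time_s': np.float64(8.325), 'eef_pos': array([0.5125, 0.2225, 0.1558]), 'wrist_force': array([ 0.3106,  0.1054, -3.0593]), 'opening': np.float64(0.1632)}
scene plate z 0.1185 tilt [0.004 0.017] 571
scene skirt (array([0.5097, 0.2221]), np.float64(0.0488)) 101
scene collar (array([0.5104, 0.2216]), np.float64(0.0162)) 111
scene cup (array([0.5109, 0.2227]), np.float64(0.0411)) 242
side plate z 0.1195 tilt [0.009 0.044] 374
side skirt (array([0.5111, 0.2224]), np.float64(0.0487)) 132
side collar (array([0.5111, 0.2216]), np.float64(0.0174)) 109
side cup (array([0.512, 0.222]), np.float64(0.0417)) 346
```

{"op": "step_arm", "data": {"motion": [[0.5,0,0,0,0,0,255],[1,0,0,0,0,0,255],[1,0,0,0,0,0,255]]}}

```text
time_s: 8.8
eef_pos: [0.5126, 0.2226, 0.1552]
eef_rot: [0.5, 0.5, 0.5, -0.5]
wrist_force: [-3.0, -1.4, 0.8]
opening: 0.164
```

{"op": "step_arm", "data": {"motion": [[0.5,0,0,0,0,0,255],[1,0,0,0,0,0,255],[1,0,0,0,0,0,255]]}}

```text
time_s: 9.18
eef_pos: [0.5125, 0.2226, 0.1551]
eef_rot: [0.5, 0.5, 0.5, -0.5]
wrist_force: [-7.0, -1.2, 8.7]
opening: 0.162
```

It is seated: contact shows at z = 0.155, as predicted. I ease off and open.

{"op": "step_arm", "data": {"motion": [[-1,0,0,0,0,0,255],[-1,0,0,0,0,0,200],[-1,0,0,0,0,0,160],[-1,0,0,0,0,0,120],[-1,0,0,0,0,0,60],[-1,0,0,0,0,0,0],[-1,0,0,0,0,0,0],[-1,0,0,0,0,0,0],[-1,0,0,0,0,0,0],[-1,0,0,0,0,0,0]]}}

```text
time_s: 10.42
eef_pos: [0.5125, 0.2225, 0.1548]
eef_rot: [0.5, 0.5, 0.5, -0.5]
wrist_force: [0.5, -0.8, -1.1]
opening: 1.001
```

```bash
sed -i 's/^off=.*/import sys\noff=float(sys.argv[1]) if len(sys.argv)>1 else e[2]-.0531/' rel.py; python3 rel.py 0.102; python3 -c "
from h import *
a=cam('scene')[0][80:260,180:380];b=cam('side')[0][80:260,200:400];save('e',cv2.resize(np.hstack([a,b]),None,fx=2,fy=2))
im,d,c,T=cam('wrist');P=cloud(d,c,T);z=P[...,2];r=np.hypot(P[...,0]-.512,P[...,1]-.222)
for lo,hi,rr in((.115,.128,.06),(.140,.151,.024),(.172,.186,.02)):
  q=P[(d>0)&(z>lo)&(z<hi)&(r<rr)]
  if len(q): print(len(q),((np.percentile(q,1,0)+np.percentile(q,99,0))/2).round(4),np.ptp(q,axis=0).round(3))"
```

```text
{'time_s': np.float64(10.425), 'eef_pos': array([0.5125, 0.2225, 0.1548]), 'wrist_force': array([ 0.4506, -0.7514, -1.0538]), 'opening': np.float64(1.0006)}
scene plate z 0.118 tilt [0.007 0.015] 565
scene skirt (array([0.5114, 0.2241]), np.float64(0.0507)) 109
scene collar (array([0.5108, 0.2222]), np.float64(0.0163)) 122
scene cup (array([0.5109, 0.2229]), np.float64(0.0413)) 251
side plate z 0.1187 tilt [0.014 0.043] 371
side skirt (array([0.5109, 0.2198]), np.float64(0.0467)) 140
side collar (array([0.5109, 0.2208]), np.float64(0.0172)) 109
side cup (array([0.5118, 0.2215]), np.float64(0.0412)) 334
14560 [0.5133 0.225  0.1207] [0.106 0.106 0.013]
2191 [0.5132 0.2261 0.1452] [0.039 0.037 0.011]
1008 [0.5133 0.2249 0.1776] [0.015 0.015 0.011]
```

View pics/e.png

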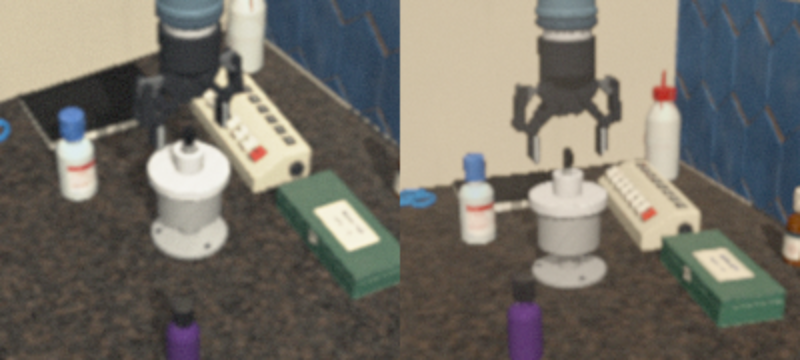

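The lids sit level and nested on the pot: plate top at z ≈ 0.118, and the fingers are fully open and clear. That was held for more than 0.2 s. Next I go down to the collar and grip it.

{"op": "step_arm", "data": {"motion": [[10,0.5,-1,0,0,0,0],[20,0.5,-1,0,0,0,0],[30,0.5,-1,0,0,0,0],[35,0.5,-1,0,0,0,0],[35,0.5,-1,0,0,0,30],[35,0.5,-1,0,0,0,60],[35,0.5,-1,0,0,0,90],[35,0.5,-1,0,0,0,110],[35,0.5,-1,0,0,0,120],[35,0.5,-1,0,0,0,130]]}}

```text
time_s: 11.92
eef_pos: [0.5129, 0.2235, 0.1198]
eef_rot: [-0.5, -0.5, -0.5, 0.5]
wrist_force: [-0.3, -0.1, 0.4]
opening: 0.49
```

{"op": "step_arm", "data": {"motion": [[0,0,0,0,0,0,140],[0,0,0,0,0,0,160],[0,0,0,0,0,0,200],[0,0,0,0,0,0,255],[0,0,0,0,0,0,255],[0,0,0,0,0,0,255]]}}

```text
time_s: 12.68
eef_pos: [0.5132, 0.2236, 0.1202]
eef_rot: [0.5, 0.5, 0.5, -0.5]
wrist_force: [-2.2, -0.4, 5.3]
opening: 0.445
```

The collar is gripped at an opening of about 38 mm. I lift slowly.

{"op": "step_arm", "data": {"motion": [[-1,0,0,0,0,0,255],[-3,0,0,0,0,0,255],[-6,0,0,0,0,0,255],[-10,0,0,0,0,0,255],[-15,0,0,0,0,0,255],[-20,0,0,0,0,0,255],[-20,0,0,0,0,0,255],[-20,0,0,0,0,0,255]]}}

```text
time_s: 13.68
eef_pos: [0.513, 0.2235, 0.1398]
eef_rot: [0.5, 0.5, 0.5, -0.5]
wrist_force: [0.1, 0.1, -2.2]
opening: 0.45
```

```bash
python3 -c "
from h import *
a=cam('scene')[0][80:260,180:380];b=cam('side')[0][80:260,200:400];save('f',cv2.resize(np.hstack([a,b]),None,fx=2,fy=2))"
```

```text
(no output)
```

View pics/f.png

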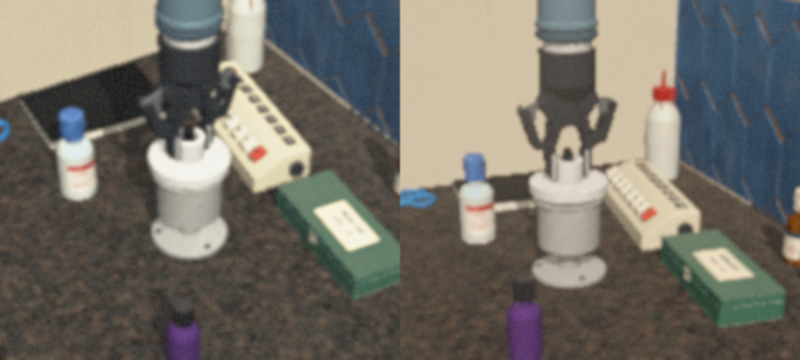

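The cover is up about 20 mm on its own: the force is roughly the cover's weight and the stem sits lower in the collar. I continue to 116 mm.

{"op": "step_arm", "data": {"motion": [[-5,0,0,0,0,0,255],[-15,0,0,0,0,0,255],[-28,0,0,0,0,0,255],[-43,0,0,0,0,0,255],[-58,0,0,0,0,0,255],[-73,0,0,0,0,0,255],[-86,0,0,0,0,0,255],[-94,0,0,0,0,0,255],[-96,0,0,0,0,0,255],[-96,0,0,0,0,0,255]]}}

```text
time_s: 15.02
eef_pos: [0.5128, 0.2235, 0.2354]
eef_rot: [-0.5, -0.5, -0.5, 0.5]
wrist_force: [-0.1, -0.2, -0.9]
opening: 0.447
```

{"op": "step_arm", "data": {"motion": [[0,0,0,0,0,0,255],[0,0,0,0,0,0,255],[0,0,0,0,0,0,255]]}}

```text
time_s: 15.4
eef_pos: [0.5129, 0.2235, 0.2355]
eef_rot: [-0.5, -0.5, -0.5, 0.5]
wrist_force: [-0.1, -0.3, -0.7]
opening: 0.448
```

```bash
python3 rel.py 0.218; python3 -c "
from h import *
L=[]
for n,x in(('scene',180),('side',200)):
  im,d,c,T=cam(n); L.append(im[80:260,x:x+200]); P=cloud(d,c,T);z=P[...,2];r=np.hypot(P[...,0]-.512,P[...,1]-.222)
  for k,lo,hi,rr in(('flange',.107,.120,.055),('head',.155,.19,.02),('spirit/violet',0,0,0)):
    q=P[(d>0)&(z>lo)&(z<hi)&(r<rr)]
    if len(q): print(n,k,len(q),((np.percentile(q,1,0)+np.percentile(q,99,0))/2).round(4),np.percentile(q[:,2],[5,50,95]).round(4))
save('g',cv2.resize(np.hstack(L),None,fx=2,fy=2))"
```

```text
{'time_s': np.float64(15.4), 'eef_pos': array([0.5129, 0.2235, 0.2355]), 'wrist_force': array([-0.0545, -0.3133, -0.7308]), 'opening': np.float64(0.4477)}
scene plate z 0.2331 tilt [0.012 0.02 ] 529
scene skirt (array([0.5128, 0.2253]), np.float64(0.0522)) 143
scene collar (array([0.5126, 0.2218]), np.float64(0.0178)) 167
scene cup (array([0.5112, 0.223 ]), np.float64(0.0412)) 329
side plate z 0.2338 tilt [0.016 0.048] 319
side skirt (array([0.5131, 0.2234]), np.float64(0.0522)) 124
side collar (array([0.5125, 0.2223]), np.float64(0.0192)) 136
side cup (array([0.5118, 0.2218]), np.float64(0.0416)) 386
scene flange 639 [0.5114 0.2244 0.1136] [0.1114 0.1143 0.1168]
scene head 58 [0.511  0.2233 0.171 ] [0.159  0.1719 0.1824]
side flange 390 [0.5113 0.2234 0.1129] [0.1092 0.1161 0.1175]
side head 61 [0.5129 0.2216 0.17  ] [0.1579 0.1708 0.1836]
```

View pics/g.png

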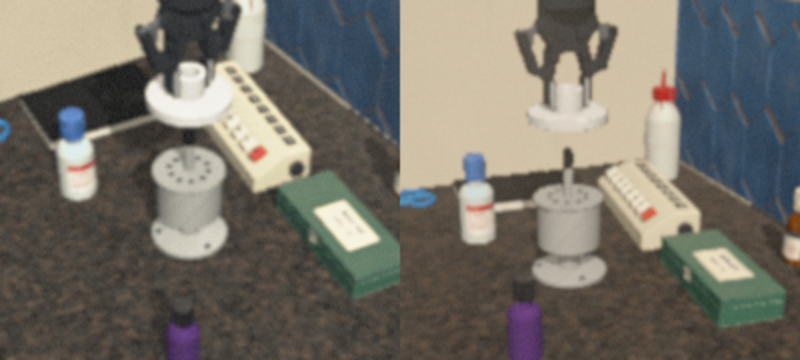

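```bash
python3 -c "
from bench import ctrl
print(ctrl.hand_in())"
```

```text
the job is handed in; nothing more can be done
None
```

I closed the pot with both lids, then lifted the cover off alone; the job is handed in at about 15.6 s on the robot's clock. It reported no verdict.

- **Placing the pair:** I picked both lids up together by the stem head and lowered them until contact at TCP z = 0.155 m, the height I had predicted. I pressed with about 12 N at most, then let go with the fingers fully open and clear.
- **Lifting the cover:** I gripped it by the collar and raised it straight up by 115 mm. I handed in while still holding it there.

**Last checks:**
- **Inner lid:** it is seated level. The flange top is at about 0.114–0.116 m, the head at about 0.171 m, and it sits within about 2 mm of the pot's axis.
- **Cover:** the plate top is at 0.233 m, within about 2 mm of the axis. Its skirt is about 37 mm above the stem head.
- **Bottles and dish:** the two bottles look unmoved in the last pictures. The dish was outside those crops; I did not measure any of the three again after the start.

**Disagreements:**
- **Tilt:** the cameras gave 0.02 rad (scene) and 0.05 rad (side) for the cover. The side camera read nearly the same in every pose, so I take that to be calibration error.
- **Position:** the wrist camera differed from the fixed cameras by about 2–4 mm.
- **Weight:** the wrist force read between -0.7 and -2.2 N while holding the cover, so it is only a rough check. The pictures show the cover held.

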